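# Reload the spice caddy and pick it up

## Robot

A 7-joint arm with a two-finger parallel gripper is mounted at the origin on a cart in front of the work surface, level with it; the furniture and walls round the work are solid. World frame = base frame: x ahead of the robot, y to its left, z up, the work surface at z = 0. Lengths are in m, angles in rad, forces in N, time in s.
With the tool pointing down it reaches from about 0.425 to 0.925 m from the base axis. Payload 6.8 kg.
Tool frame: the origin (TCP) lies midway between the tips of the shut fingers; the grasp point (between the pads) lies 19 mm behind it; y points along the fingers, z is the direction in which the jaws open and shut, and the axes are right-handed (so a half turn about y gives the same grasp; the last joint's range is limited). The gripper opens to 85 mm and grips with 20 to 120 N. Pads are 22 mm wide; open, the fingers measure 114 mm over their backs; the gripper's body (76 mm by 85 mm) begins 54 mm behind the grasp point. The pads swing forward as they close: fully open they stand 13 mm farther back than shut.
Start: joints at [-1.412, 0.477, 0.022, 1.555, -0.011, 1.109, -0.083], TCP at [0.178, 0.651, 0.231] pointing down, gripper open.
Joint ranges: [-2.96, 2.96], [-0.34, 2.1], [-1.41, 1.46], [0.24, 2.44], [-1.37, 4.51], [0.17, 1.92], [-2.96, 2.96]. Speed limits (rad/s): [2.39, 2.39, 3.14, 3.14, 3.14, 3.14, 3.14].

## Interface

Orientations are given as a unit quaternion [w, x, y, z].
In Python, from station import bot gives the robot as it stands. The module is installed in compiled form; this text tells all that it offers.
- The arm moves only by the shell command python3 -m crank 'ROWS' [FORCE]. ROWS is JSON, a list of rows, each an object with "linear": the shift along the tool's x, y, z in m, a list of three; "dr": the turn, a rotation vector about the tool's x, y, z in degrees, a list of three; "hand": the gripper command: -1 is shut, 1 is fully open, values between are in proportion. A call has 1 to 10 rows; each row is the pose to reach, as a shift and turn from the pose commanded when the call began, along the tool's axes at that moment; what a row does not reach only later rows make up. A row lasts 1/12 s, in which the tool goes at most 41.7 mm and 7.16 degrees, less where a joint would pass 70% of its speed; a pose out of reach is approached as far as the arm can. A call with a gripper value outside its range is refused whole. The fingers move at their own pace and stop on an object; FORCE is the grip in N (left out, the last holds). Time passes only in rows, so rows that repeat a pose let the fingers close. It gives the time, the measured TCP pose, the force and the opening at its end, in the units of the state.
- bot.get_obs(): the state, without advancing time (a new reading comes with each control period).
- bot.read_camera(name): name is "side" or "top"; returns the picture (480x640x3 uint8, blue, green, red); there is no depth.
- bot.camera_params(name): a dict with "K" (3x3 intrinsics, pixels), "k1" (the pictures are not rectified: a ray, as slopes to the right and down, at radius r is drawn at 1 + k1 r^2 times it, then the intrinsics apply), "R" (3x3) and "t" (3): a world point X has camera coordinates R X + t. Camera axes: x right, y down, z forward; pixel columns grow to the right and rows downward; lengths in m; the calibration is good to about 2 mm. A picture is of the moment at which its call begins. camera_params takes no time and is no camera call.
- bot.hand_in(): hands the job in, once; it reports no verdict.
Trained networks look in the newest picture that a camera, given by its name, has taken for a name from the list of things; names that differ only in an ending like _2 or _b are one class to them, and where a whole thing is asked for, a point or a joint stands for the part that bears it (a point fixed in the world has none). Each returns a list of dicts, best first, with "score" (0 to 1); they miss things now and then, are a little off and sometimes report something else, mostly with a low value. They report only what shows in the picture. A call takes as long as a camera call. They do not tell look-alikes from the thing itself.
- bot.search_frame(camera, target): "extent" ([left, top, right, bottom] in pixels, round what is visible of it).
- bot.cut_out(camera, target): "pixels" (480x640 bool, what is visible of it) and "extent" ([left, top, right, bottom] in pixels, round what is visible of it).
- bot.place_of(camera, target): "xy" ([column, row] in pixels: a listed point, or the origin of a listed thing).
The state is a dict: "t": time; "q": joint angles; "joint_vel": joint speeds; "joint_torque": joint torques, N m; "eef_pos": TCP position; "tool_rot": TCP orientation; "contact_force": force on the tool from outside, world axes, zero at the start; "torque": the same for the moment, N m; "gripper_width": opening from 0.0 (shut) to 1.0 (fully open).
Only numpy, scipy, OpenCV 4.12 (cv2) and the standard library are available. Lean on these libraries where they do the work, as an engineer would, in place of code of your own. Each camera call takes 0.05 s, during which the arm holds its last target. There are 200 camera calls.

## Task

A spice jar has fallen over on the worktop. Stand it upright in the empty bay of the wooden carrying caddy and let go of it, then take the caddy by its upright handle, lift it straight up about 10 cm clear of the worktop without tipping it, and finish while still holding it there, level and still, with both jars standing in their own bays. Leave the other things on the worktop where they are.

Things in the scene. Friction and masses are not known exactly. Their poses are not given: they have to be found in the camera images.
- caddy: loose carrying caddy of light wood, 120 (x) x 300 (y) mm, 195 mm high, 0.35 kg. Origin: centre of its underside; z up, y along its length, within 0.35 rad of world y. Floor 10 mm thick; rim 7 mm thick, its top 22 mm above the underside. The handle board in the middle parts it into two bays; the +y bay holds the standing jar, the -y bay is empty. It stands left or right of the middle
- handle (a point): point in the caddy's upright handle board, on its mid-plane, 165 mm above the caddy's underside, axes as the caddy's. The board is 60 mm wide (x), 16 mm thick (y), flat-faced, with a half-round top of radius 30 mm about this point: pinch it here across its thickness, fingers closing along the caddy's y. Foot blocks at its base reach y = +-15 mm, 24 mm high
- empty_bay (a point): point on the floor of the caddy's empty bay where the jar should stand: caddy x = 0, y = -85 mm, 10 mm above the underside; axes as the caddy's. The bay is 106 mm along x and runs from caddy y = -15 to -143 mm
- fallen_jar: fallen glass jar, green contents, light wooden cap, 42 mm diameter, 84 mm high, 0.13 kg. Origin: centre of its underside; z along the jar to the cap (straight to 58 mm; cap 38 mm wide). It starts lying beside the caddy, axis 20 mm above the worktop, cap to the robot's right (-y), at most 0.6 rad away from or 0.15 rad toward it. Let go within 0.3 rad of upright it rocks upright
- standing_jar: spice jar with orange contents and black cap, 46 mm diameter, 98 mm high, about 0.13 kg, standing in the caddy's +y bay; its top is 108 mm above the caddy's underside. Origin: centre of its underside, z up
- mug: bystander: white mug with red and yellow stripes, 83 x 115 x 86 mm, origin under its middle
- timer: bystander: round grey-green egg timer, 69 mm wide, 61 mm high, origin under its middle
- salt: bystander: glass salt shaker with grey top, 44 mm diameter, 90 mm high, origin under its middle
- mill: bystander: brown wooden pepper mill, 58 mm diameter, 170 mm high, origin under its middle
- egg_cup: bystander: blue egg cup, 49 mm diameter, 64 mm high, origin under its middle
- spoon: bystander: steel spoon, 199 x 40 x 18 mm, lying along its x axis, origin under its middle
Not all that is in view belongs to the job. Leave any red look-alike of the standing_jar alone.

How it is judged:
On the way, in this order (a step that is already met when the one before it is completed fails the run):
1. the fallen jar stands upright in the caddy's empty bay, released, the caddy still on the worktop (x of fallen_jar in the frame of caddy between -0.04 and 0.04 m and y of fallen_jar in the frame of caddy between -0.125 and -0.03 m and z of fallen_jar in the frame of caddy between 0 and 0.022 m and angle between fallen_jar's own z axis and vertical below 0.2 rad and contact force between the fingers and fallen_jar below 0.3 N and height (world z) of caddy below 0.012 m), for 0.3 s.
2. the caddy is lifted by its handle, clear of the worktop and level (height (world z) of caddy above 0.05 m and angle between caddy's own z axis and vertical below 0.15 rad and contact force between the fingers and caddy above 2 N and x of fallen_jar in the frame of caddy between -0.04 and 0.04 m and y of fallen_jar in the frame of caddy between -0.125 and -0.03 m and z of fallen_jar in the frame of caddy between 0 and 0.022 m and angle between each of fallen_jar, standing_jar's own z axis and vertical below 0.2 rad and x of standing_jar in the frame of caddy between -0.04 and 0.04 m and y of standing_jar in the frame of caddy between 0.03 and 0.125 m and z of standing_jar in the frame of caddy between 0 and 0.022 m), for 0.2 s.
At the end, for the whole second after the job is handed in: Caddy held by the fingers, underside over 60 mm above the worktop, within 0.12 rad of level, still (0.03 m/s, 0.15 rad/s); both jars untouched and upright (0.2 rad) on the floor of their own bays: origins 30 to 125 mm from the caddy's middle along its y, within 40 mm of its centreline (height (world z) of caddy above 0.06 m and angle between caddy's own z axis and vertical below 0.12 rad and linear speed of caddy below 0.03 m/s and angular speed of caddy below 0.15 rad/s and contact force between the fingers and caddy above 2 N and contact force between the fingers and fallen_jar below 0.3 N and contact force between the fingers and standing_jar below 0.3 N and x of fallen_jar in the frame of caddy between -0.04 and 0.04 m and y of fallen_jar in the frame of caddy between -0.125 and -0.03 m and z of fallen_jar in the frame of caddy between 0 and 0.022 m and angle between each of fallen_jar, standing_jar's own z axis and vertical below 0.2 rad and x of standing_jar in the frame of caddy between -0.04 and 0.04 m and y of standing_jar in the frame of caddy between 0.03 and 0.125 m and z of standing_jar in the frame of caddy between 0 and 0.022 m); the arm keeps its last pose, push and grip.
It fails at once if the lifted caddy is tipped by more than 0.4 rad (angle between caddy's own z axis and vertical above 0.4 rad).
It fails at once if a bystander (mug, timer, salt, mill, egg cup, spoon) is moved by more than 40 mm (distance of any of mug, timer, salt, mill, egg_cup, spoon from where it was at the start of the episode above 0.04 m).
It also fails if it takes over 72 s, if anything falls off the work surface, if the arm or the gripper's body presses on something with over 40 N, if the wrist force passes 120 N, or if a joint passes its speed limit or range.

## Working session

There is one attempt and no reset: what is moved stays moved. The work goes in short steps, Python scripts to look and compute and a shell command to move; the robot and the scene stay as the last step left them, time stands still between calls to the robot, and variables do not carry over. Pictures are saved under pics/ and viewed, about 8 in all and at most 12, crops included, and the job is handed in when it is done.

```bash
mkdir -p pics
cat > h.py <<'E'
import numpy as np, cv2
from station import bot
from scipy.spatial.transform import Rotation as R
def ray(cam,uv):
    p=bot.camera_params(cam);K=np.array(p["K"]);k=p["k1"]
    d=(np.linalg.inv(K)@[uv[0],uv[1],1])[:2]; s=d.copy()
    for _ in range(20): s=d/(1+k*(s@s))
    Rm=np.array(p["R"]);t=np.array(p["t"])
    return -Rm.T@t, Rm.T@np.r_[s,1]
def atz(cam,uv,z):
    o,d=ray(cam,uv); return o+d*(z-o[2])/d[2]
def proj(cam,X):
    p=bot.camera_params(cam); c=np.array(p["R"])@X+np.array(p["t"]); s=c[:2]/c[2]
    return (np.array(p["K"])@np.r_[s*(1+p["k1"]*(s@s)),1])[:2]
def tri(a,b):
    (o,d),(q,e)=ray("top",a),ray("side",b)
    st=np.linalg.lstsq(np.c_[d,-e],q-o,rcond=None)[0]
    x,y=o+d*st[0],q+e*st[1]; return (x+y)/2,np.linalg.norm(x-y)
def rot(): 
    q=bot.get_obs()["tool_rot"]; return R.from_quat([q[1],q[2],q[3],q[0]])
E
python3 - <<'E'
from h import *
np.set_printoptions(precision=3,suppress=True)
for c in("top","side"):
    im=bot.read_camera(c); cv2.imwrite(f"pics/{c}1.png",im)
    p=bot.camera_params(c); print(c,-np.array(p["R"]).T@p["t"],np.array(p["R"])[2])
    for n in("caddy","handle","empty_bay","fallen_jar","standing_jar","mug","timer","salt","mill","egg_cup","spoon"):
        print(n,[(np.round(r["xy"]).tolist(),round(r["score"],2)) for r in bot.place_of(c,n)[:3]])
o=bot.get_obs();print(o["t"],o["eef_pos"],rot().as_matrix())
E
```

```text
top [ 0.466 -0.019  1.46 ] [ 0.08  -0.015 -0.997]
caddy [([380.0, 268.0], 0.78), ([355.0, 265.0], 0.41)]
handle [([392.0, 267.0], 0.91)]
empty_bay [([409.0, 267.0], 0.59), ([481.0, 293.0], 0.48)]
fallen_jar [([245.0, 256.0], 0.63)]
standing_jar [([328.0, 223.0], 0.74), ([353.0, 266.0], 0.7), ([378.0, 266.0], 0.67)]
mug [([495.0, 252.0], 0.69)]
timer [([157.0, 255.0], 0.73)]
salt [([172.0, 222.0], 0.47)]
mill [([466.0, 221.0], 0.6)]
egg_cup [([308.0, 180.0], 0.47)]
spoon [([479.0, 292.0], 0.74)]
side [-0.223  1.175  0.739] [ 0.519 -0.766 -0.379]
caddy [([366.0, 267.0], 0.67)]
handle [([369.0, 220.0], 0.61)]
empty_bay [([380.0, 254.0], 0.67)]
fallen_jar [([416.0, 242.0], 0.56)]
standing_jar [([323.0, 285.0], 0.83), ([323.0, 257.0], 0.56), ([352.0, 268.0], 0.55)]
mug [([396.0, 234.0], 0.61)]
timer [([219.0, 360.0], 0.78)]
salt [([202.0, 341.0], 0.98)]
mill [([366.0, 233.0], 0.47)]
egg_cup [([266.0, 266.0], 0.6)]
spoon [([420.0, 244.0], 0.61)]
1.2 [0.178 0.651 0.231] [[ 0.965  0.     0.264]
 [-0.264  0.     0.965]
 [-0.    -1.     0.   ]]
```

View pics/top1.png

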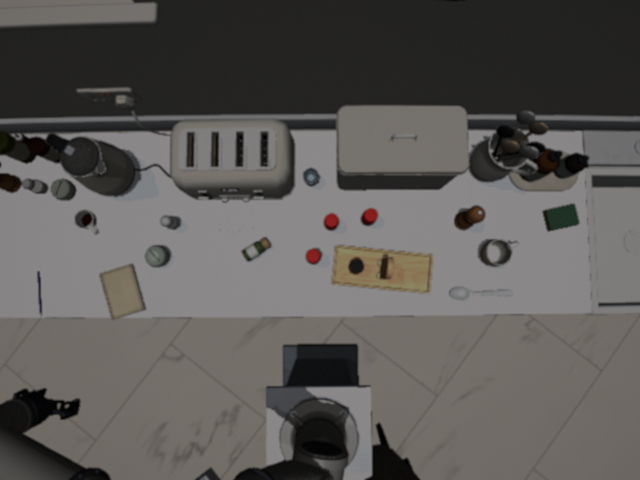

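View pics/side1.png

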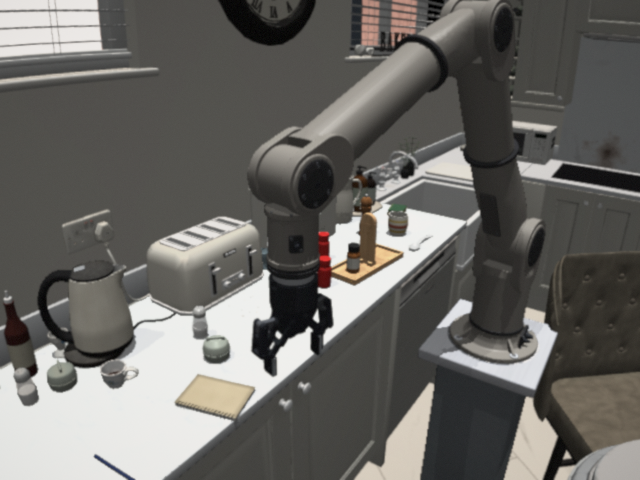

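The top view shows the fallen jar at about (257,249), with its cap up-right at (264,243). The caddy spans columns 332–432; its black-capped jar is at (356,266), so the empty bay is on the right at about (409,272). Red look-alikes stand at (331,221), (370,216) and (313,256). In the side view the gripper hides the fallen jar.

Run:
```python
from h import *
np.set_printoptions(precision=3,suppress=True)
im=bot.read_camera("top")
for n,z in(("fallen_jar",.02),("caddy",.022)):
    for r in bot.cut_out("top",n)[:2]:
        m=r["pixels"].astype(np.uint8); 
        ys,xs=np.nonzero(m); P=np.array([atz("top",(x,y),z)[:2] for x,y in zip(xs,ys)],np.float32)
        c,s,a=cv2.minAreaRect(P); b=cv2.boxPoints((c,s,a))
        print(n,r["score"],r["extent"],"centre",c,"size",s,"ang",a); print(b)
        im[cv2.Canny(m*255,50,100)>0]=(0,255,0) if n=="caddy" else (255,0,255)
print("black cap top",atz("top",(356,266),.108),"handle top",atz("top",(388,266),.195), "net handle",atz("top",(392,267),.165))
for n,uv in dict(red1=(331,221),red2=(370,216),red3=(313,256),eggcup=(311,176)).items(): print(n,atz("top",uv,.09))
cv2.imwrite("pics/c2.png",cv2.resize(im[160:310,230:450],None,fx=3.5,fy=3.5,interpolation=cv2.INTER_CUBIC))
```

```text
fallen_jar 0.72 [243.5, 241.0, 274.6, 260.8] centre (0.5671049952507019, 0.18497343361377716) size (0.04150761291384697, 0.08877939730882645) ang 33.560176849365234
[[0.525 0.21 ]
 [0.574 0.137]
 [0.609 0.159]
 [0.56  0.233]]Traceback (most recent call last):
  File "<stdin>", line 7, in <module>
  File "h.py", line 11, in atz
    o,d=ray(cam,uv); return o+d*(z-o[2])/d[2]
        ~~~^^^^^^^^
  File "h.py", line 5, in ray
    p=bot.camera_params(cam);K=np.array(p["K"]);k=p["k1"]
ValueError: time passes only in moves, steps and waits
```

```bash
sed -i 's/^from scipy.*/&\nCP={c:bot.camera_params(c) for c in("top","side")}/; s/bot.camera_params(cam)/CP[cam]/' h.py
python3 - <<'E'
from h import *
np.set_printoptions(precision=3,suppress=True)
im=bot.read_camera("top")
for n,z in(("fallen_jar",.02),("caddy",.022)):
    for r in bot.cut_out("top",n)[:2]:
        m=r["pixels"].astype(np.uint8); 
        ys,xs=np.nonzero(m); P=np.array([atz("top",(x,y),z)[:2] for x,y in zip(xs,ys)],np.float32)
        c,s,a=cv2.minAreaRect(P); b=cv2.boxPoints((c,s,a))
        print(n,r["score"],r["extent"],"centre",c,"size",s,"ang",a); print(b)
        im[cv2.Canny(m*255,50,100)>0]=(0,255,0) if n=="caddy" else (255,0,255)
print("black cap top",atz("top",(356,266),.108),"handle top",atz("top",(388,266),.195), "net handle",atz("top",(392,267),.165))
for n,uv in dict(red1=(331,221),red2=(370,216),red3=(313,256),eggcup=(311,176)).items(): print(n,atz("top",uv,.09))
cv2.imwrite("pics/c2.png",cv2.resize(im[160:310,230:450],None,fx=3.5,fy=3.5,interpolation=cv2.INTER_CUBIC))
E
```

```text
fallen_jar 0.94 [242.6, 239.3, 271.4, 261.3] centre (0.5668400526046753, 0.18232053518295288) size (0.039790499955415726, 0.08464615792036057) ang 33.555362701416016
[[0.527 0.207]
 [0.574 0.136]
 [0.607 0.158]
 [0.56  0.229]]
caddy 0.82 [328.7, 246.2, 432.7, 291.3] centre (0.5035842657089233, -0.19700995087623596) size (0.30085521936416626, 0.12022260576486588) ang 83.77615356445312
[[ 0.428 -0.34 ]
 [ 0.547 -0.353]
 [ 0.58  -0.054]
 [ 0.46  -0.041]]
black cap top [ 0.511 -0.113  0.108] handle top [ 0.507 -0.192  0.195] net handle [ 0.505 -0.207  0.165]
red1 [ 0.642 -0.043  0.09 ]
red2 [ 0.656 -0.156  0.09 ]
red3 [0.541 0.01  0.09 ]
eggcup [0.775 0.015 0.09 ]
```

View pics/c2.png

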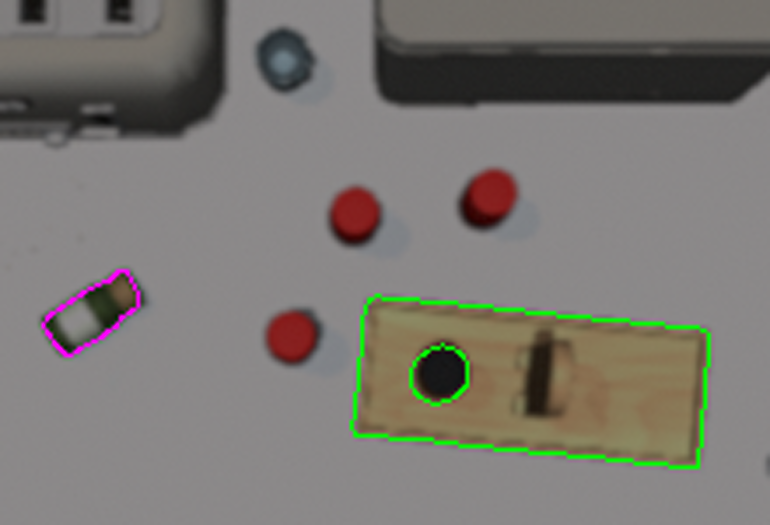

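The cut-out sizes match the spec (jar 40x85 mm, caddy 301x120 mm). The jar is centred at (0.567, 0.182) with its cap direction along (0.553, -0.833). The caddy is centred at (0.504, -0.197) with a yaw of about -6.1°, which puts the bay near (0.4945, -0.2815). I'll grip the jar with the tool tilted 40° toward the cap. After the jar is righted, the tool will then point about 40° below horizontal.

```bash
cat > g.py <<'E'
# usage: g.py x y z(of TCP) az(closing axis deg) el(tool below horizontal deg; pointing horiz. dir = az-90): tool-frame move
import sys; from h import *
def go(x,y,z,az,el):
    az,el=np.radians([az,el]); c=np.r_[np.cos(az),np.sin(az),0]; h=np.r_[np.sin(az),-np.cos(az),0]
    a=h*np.cos(el)-np.r_[0,0,np.sin(el)]
    T=R.from_matrix(np.c_[np.cross(a,c),a,c]); o=bot.get_obs(); C=rot()
    print("linear",np.round(C.inv().apply(np.r_[x,y,z]-o["eef_pos"]),3).tolist(),"dr",np.round((C.inv()*T).as_rotvec(degrees=True),1).tolist(),
     "| at",np.round(o["eef_pos"],3).tolist(),"t",round(o["t"],2),"w",round(float(o["gripper_width"]),2),"F",np.round(o["contact_force"],1).tolist(),"q",np.round(o["q"],2).tolist())
for i in range(1,len(sys.argv),5): go(*map(float,sys.argv[i:i+5]))
E
python3 g.py .601 .130 .24 33.6 130  .601 .130 .106 33.6 130
```

```text
linear [0.545, -0.009, -0.391] dr [14.3, 39.4, 38.2] | at [0.178, 0.651, 0.231] t 1.5 w 1.0 F [0.3, 0.4, 0.0] q [-1.41, 0.48, 0.02, 1.56, -0.01, 1.11, -0.08]
linear [0.545, 0.125, -0.391] dr [14.3, 39.4, 38.2] | at [0.178, 0.651, 0.231] t 1.5 w 1.0 F [0.3, 0.4, 0.0] q [-1.41, 0.48, 0.02, 1.56, -0.01, 1.11, -0.08]
```

```bash
python3 -m crank '[{"linear":[0.545,-0.01,-0.39],"dr":[14.3,39.4,38.2],"hand":1},{"linear":[0.545,-0.01,-0.39],"dr":[14.3,39.4,38.2],"hand":1},{"linear":[0.545,-0.01,-0.39],"dr":[14.3,39.4,38.2],"hand":1},{"linear":[0.545,-0.01,-0.39],"dr":[14.3,39.4,38.2],"hand":1},{"linear":[0.545,-0.01,-0.39],"dr":[14.3,39.4,38.2],"hand":1},{"linear":[0.545,-0.01,-0.39],"dr":[14.3,39.4,38.2],"hand":1},{"linear":[0.545,-0.01,-0.39],"dr":[14.3,39.4,38.2],"hand":1},{"linear":[0.545,-0.01,-0.39],"dr":[14.3,39.4,38.2],"hand":1},{"linear":[0.545,-0.01,-0.39],"dr":[14.3,39.4,38.2],"hand":1},{"linear":[0.545,-0.01,-0.39],"dr":[14.3,39.4,38.2],"hand":1}]'; python3 g.py .601 .130 .24 33.6 130
```

```text
t: 2.33
eef_pos: [0.4423, 0.3244, 0.2371]
tool_rot: [0.699, -0.471, 0.528, -0.102]
contact_force: [0.5, 1.2, -0.2]
gripper_width: 1.001
linear [0.189, -0.163, 0.026] dr [-0.1, -0.2, 0.0] | at [0.442, 0.324, 0.237] t 2.33 w 1.0 F [0.5, 1.2, -0.2] q [-0.47, 0.4, 0.12, 1.87, -0.78, 1.21, 0.65]
```

```bash
python3 -m crank '[{"linear":[0.189,-0.163,0.026],"dr":[0,0,0],"hand":1},{"linear":[0.189,-0.163,0.026],"dr":[0,0,0],"hand":1},{"linear":[0.189,-0.163,0.026],"dr":[0,0,0],"hand":1},{"linear":[0.189,-0.163,0.026],"dr":[0,0,0],"hand":1},{"linear":[0.189,-0.163,0.026],"dr":[0,0,0],"hand":1},{"linear":[0.189,-0.163,0.026],"dr":[0,0,0],"hand":1},{"linear":[0.189,-0.163,0.026],"dr":[0,0,0],"hand":1},{"linear":[0.189,-0.163,0.026],"dr":[0,0,0],"hand":1}]'; python3 g.py .601 .130 .106 33.6 130
python3 - <<'E'
from h import *
im=bot.read_camera("side"); r=bot.cut_out("side","fallen_jar")
m=r[0]["pixels"]; ys,xs=np.nonzero(m); print(len(r),r[0]["score"],r[0]["extent"],xs.mean(),ys.mean(),atz("side",(xs.mean(),ys.mean()),.022))
cv2.imwrite("pics/s3.png",im)
E
```

```text
t: 3.0
eef_pos: [0.6023, 0.1314, 0.2402]
tool_rot: [0.699, -0.471, 0.528, -0.103]
contact_force: [-0.7, 1.1, 0.4]
gripper_width: 1.004
linear [0.086, 0.103, -0.002] dr [-0.1, -0.2, 0.2] | at [0.602, 0.131, 0.24] t 3.0 w 1.0 F [-0.7, 1.1, 0.4] q [-0.18, 0.62, 0.24, 1.51, -0.68, 1.52, 0.84]
1 0.56 [274.2, 289.8, 294.1, 312.5] 284.23762376237624 299.76897689768975 [0.56210618 0.19066586 0.022     ]
```

View pics/s3.png

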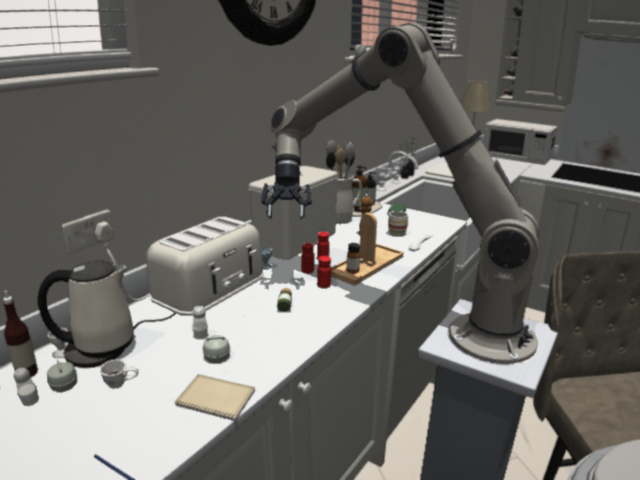

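The jar shows at (284,300) in the side view. That gives (0.562, 0.191), which agrees with the top view to within 1 cm, and the tool hangs clear above it. I'll descend to the pregrasp next.

```bash
python3 -m crank '[{"linear":[0.086,0.103,-0.002],"dr":[0,0,0],"hand":1},{"linear":[0.086,0.103,-0.002],"dr":[0,0,0],"hand":1},{"linear":[0.086,0.103,-0.002],"dr":[0,0,0],"hand":1},{"linear":[0.086,0.103,-0.002],"dr":[0,0,0],"hand":1},{"linear":[0.086,0.103,-0.002],"dr":[0,0,0],"hand":1},{"linear":[0.086,0.103,-0.002],"dr":[0,0,0],"hand":1}]'; python3 g.py .558 .1955 .01 33.6 130
```

```text
t: 3.6
eef_pos: [0.599, 0.1348, 0.1085]
tool_rot: [0.7, -0.472, 0.527, -0.1]
contact_force: [0.6, 0.2, 0.8]
gripper_width: 1.001
linear [0.007, 0.122, -0.0] dr [0.0, 0.1, 0.0] | at [0.599, 0.135, 0.108] t 3.6 w 1.0 F [0.6, 0.2, 0.8] q [-0.17, 0.76, 0.21, 1.59, -0.72, 1.35, 0.97]
```

```bash
python3 -m crank '[{"linear":[0.003,0.04,0],"dr":[0,0,0],"hand":1},{"linear":[0.005,0.08,0],"dr":[0,0,0],"hand":1},{"linear":[0.007,0.105,0],"dr":[0,0,0],"hand":1},{"linear":[0.007,0.122,0],"dr":[0,0,0],"hand":1},{"linear":[0.007,0.122,0],"dr":[0,0,0],"hand":1},{"linear":[0.007,0.122,0],"dr":[0,0,0],"hand":1}]'; python3 g.py .558 .1955 .01 33.6 130
python3 - <<'E'
from h import *
im=bot.read_camera("side"); cv2.imwrite("pics/s4.png",cv2.resize(im[200:340,200:360],None,fx=4,fy=4,interpolation=cv2.INTER_CUBIC))
E
```

```text
t: 4.1
eef_pos: [0.5599, 0.1951, 0.0113]
tool_rot: [0.701, -0.471, 0.526, -0.101]
contact_force: [0.7, -1.2, 0.8]
gripper_width: 1.002
linear [-0.0, 0.002, -0.001] dr [-0.1, 0.2, 0.1] | at [0.56, 0.195, 0.011] t 4.1 w 1.0 F [0.7, -1.2, 0.8] q [-0.22, 0.85, 0.15, 1.7, -0.81, 1.14, 1.04]
```

View pics/s4.png

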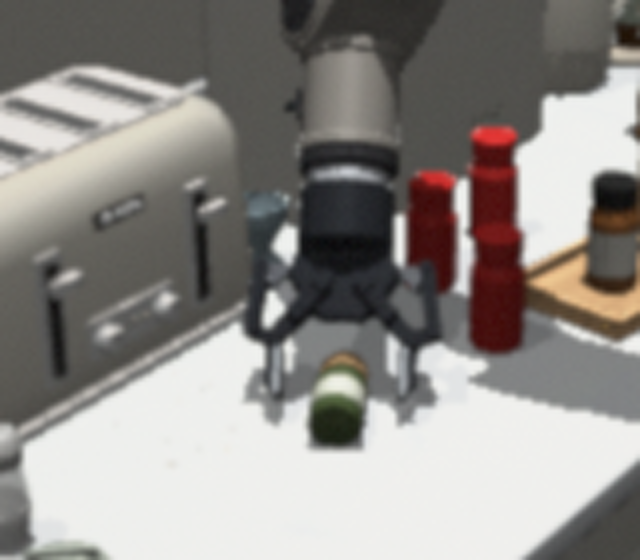

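The open fingers straddle the jar, which lies centred between them (crop (340,400)). I'll close on it.

```bash
python3 -m crank '[{"linear":[0,0.001,0],"dr":[0,0,0],"hand":-1},{"linear":[0,0.001,0],"dr":[0,0,0],"hand":-1},{"linear":[0,0.001,0],"dr":[0,0,0],"hand":-1},{"linear":[0,0.001,0],"dr":[0,0,0],"hand":-1},{"linear":[0,0.001,0],"dr":[0,0,0],"hand":-1},{"linear":[0,0.001,0],"dr":[0,0,0],"hand":-1},{"linear":[0,0.001,0],"dr":[0,0,0],"hand":-1},{"linear":[0,0.001,0],"dr":[0,0,0],"hand":-1},{"linear":[0,0.001,0],"dr":[0,0,0],"hand":-1},{"linear":[0,0.001,0],"dr":[0,0,0],"hand":-1}]' 40;  python3 g.py .56 .195 .26 33.6 130 .56 .17 .26 33.6 85
```

```text
t: 4.98
eef_pos: [0.5589, 0.1944, 0.009]
tool_rot: [0.7, -0.471, 0.527, -0.102]
contact_force: [0.7, -2.4, 5.6]
gripper_width: 0.464
linear [-0.161, -0.193, 0.001] dr [-0.1, 0.0, 0.1] | at [0.559, 0.194, 0.009] t 4.98 w 0.46 F [0.7, -2.4, 5.6] q [-0.22, 0.85, 0.15, 1.7, -0.81, 1.14, 1.04]
linear [-0.145, -0.206, -0.012] dr [-0.1, -0.0, -44.9] | at [0.559, 0.194, 0.009] t 4.98 w 0.46 F [0.7, -2.4, 5.6] q [-0.22, 0.85, 0.15, 1.7, -0.81, 1.14, 1.04]
```

Gripped: the 0.464 opening is about 39 mm. Next I'll lift.

```bash
python3 -m crank '[{"linear":[-0.013,-0.015,0],"dr":[0,0,0],"hand":-1},{"linear":[-0.161,-0.193,0],"dr":[0,0,0],"hand":-1},{"linear":[-0.161,-0.193,0],"dr":[0,0,0],"hand":-1},{"linear":[-0.161,-0.193,0],"dr":[0,0,0],"hand":-1},{"linear":[-0.161,-0.193,0],"dr":[0,0,0],"hand":-1},{"linear":[-0.161,-0.193,0],"dr":[0,0,0],"hand":-1},{"linear":[-0.161,-0.193,0],"dr":[0,0,0],"hand":-1},{"linear":[-0.161,-0.193,0],"dr":[0,0,0],"hand":-1},{"linear":[-0.161,-0.193,0],"dr":[0,0,0],"hand":-1}]';  python3 g.py .54 .1 .28 33.6 85 .5 0 .28 60 85
```

```text
t: 5.73
eef_pos: [0.5589, 0.1943, 0.2606]
tool_rot: [0.701, -0.471, 0.526, -0.102]
contact_force: [-0.4, 0.4, -2.0]
gripper_width: 0.462
linear [0.04, -0.059, -0.068] dr [-0.1, 0.1, -44.9] | at [0.559, 0.194, 0.261] t 5.73 w 0.46 F [-0.4, 0.4, -2.0] q [-0.27, 0.52, 0.22, 1.61, -0.7, 1.46, 0.77]
linear [0.087, -0.098, -0.157] dr [-8.2, -25.8, -44.0] | at [0.559, 0.194, 0.261] t 5.73 w 0.46 F [-0.4, 0.4, -2.0] q [-0.27, 0.52, 0.22, 1.61, -0.7, 1.46, 0.77]
```

```bash
python3 -m crank '[{"linear":[0.087,-0.098,-0.157],"dr":[-8.2,-25.8,-44],"hand":-1},{"linear":[0.087,-0.098,-0.157],"dr":[-8.2,-25.8,-44],"hand":-1},{"linear":[0.087,-0.098,-0.157],"dr":[-8.2,-25.8,-44],"hand":-1},{"linear":[0.087,-0.098,-0.157],"dr":[-8.2,-25.8,-44],"hand":-1},{"linear":[0.087,-0.098,-0.157],"dr":[-8.2,-25.8,-44],"hand":-1},{"linear":[0.087,-0.098,-0.157],"dr":[-8.2,-25.8,-44],"hand":-1},{"linear":[0.087,-0.098,-0.157],"dr":[-8.2,-25.8,-44],"hand":-1},{"linear":[0.087,-0.098,-0.157],"dr":[-8.2,-25.8,-44],"hand":-1},{"linear":[0.087,-0.098,-0.157],"dr":[-8.2,-25.8,-44],"hand":-1}]';  python3 g.py .5 -.28 .28 95 40 .5 -.28 .28 95 60
```

```text
t: 6.48
eef_pos: [0.4971, 0.0011, 0.2771]
tool_rot: [-0.674, 0.691, -0.153, 0.209]
contact_force: [0.3, 0.8, -1.0]
gripper_width: 0.462
linear [0.142, 0.009, -0.243] dr [16.5, -31.6, -43.9] | at [0.497, 0.001, 0.277] t 6.48 w 0.46 F [0.3, 0.8, -1.0] q [-0.42, 0.09, 0.27, 1.98, 0.03, 1.01, 0.89]
linear [0.142, 0.009, -0.243] dr [10.6, -33.4, -24.6] | at [0.497, 0.001, 0.277] t 6.48 w 0.46 F [0.3, 0.8, -1.0] q [-0.42, 0.09, 0.27, 1.98, 0.03, 1.01, 0.89]
```

```bash
python3 -m crank '[{"linear":[0.142,0.009,-0.243],"dr":[16.5,-31.6,-43.9],"hand":-1},{"linear":[0.142,0.009,-0.243],"dr":[16.5,-31.6,-43.9],"hand":-1},{"linear":[0.142,0.009,-0.243],"dr":[16.5,-31.6,-43.9],"hand":-1},{"linear":[0.142,0.009,-0.243],"dr":[16.5,-31.6,-43.9],"hand":-1},{"linear":[0.142,0.009,-0.243],"dr":[16.5,-31.6,-43.9],"hand":-1},{"linear":[0.142,0.009,-0.243],"dr":[16.5,-31.6,-43.9],"hand":-1},{"linear":[0.142,0.009,-0.243],"dr":[16.5,-31.6,-43.9],"hand":-1},{"linear":[0.142,0.009,-0.243],"dr":[16.5,-31.6,-43.9],"hand":-1},{"linear":[0.142,0.009,-0.243],"dr":[16.5,-31.6,-43.9],"hand":-1},{"linear":[0.142,0.009,-0.243],"dr":[16.5,-31.6,-43.9],"hand":-1}]';  python3 g.py .5 -.28 .28 95 40 .5 -.28 .28 120 40
```

```text
t: 7.32
eef_pos: [0.499, -0.2282, 0.2747]
tool_rot: [0.694, -0.647, -0.195, -0.249]
contact_force: [1.1, 0.4, -1.8]
gripper_width: 0.461
linear [0.009, -0.006, -0.051] dr [1.8, -9.2, -13.1] | at [0.499, -0.228, 0.275] t 7.32 w 0.46 F [1.1, 0.4, -1.8] q [-0.44, -0.05, 0.96, 2.26, -0.73, 0.47, 2.61]
linear [0.009, -0.006, -0.051] dr [19.0, -27.3, -11.6] | at [0.499, -0.228, 0.275] t 7.32 w 0.46 F [1.1, 0.4, -1.8] q [-0.44, -0.05, 0.96, 2.26, -0.73, 0.47, 2.61]
```

```bash
python3 g.py .5 -.28 .26 82 42;python3 -m crank '[{"linear":[0.009,-0.006,-0.051],"dr":[0,0,-6],"hand":-1},{"linear":[0.009,-0.006,-0.051],"dr":[0,0,-11],"hand":-1},{"linear":[0.009,-0.006,-0.051],"dr":[0,0,-11],"hand":-1},{"linear":[0.009,-0.006,-0.051],"dr":[0,0,-11],"hand":-1}]';  python3 g.py .5 -.28 .28 84 42
```

```text
linear [-0.003, 0.01, -0.053] dr [-7.1, 0.4, -11.7] | at [0.499, -0.228, 0.275] t 7.32 w 0.46 F [1.1, 0.4, -1.8] q [-0.44, -0.05, 0.96, 2.26, -0.73, 0.47, 2.61]
t: 7.65
eef_pos: [0.5025, -0.2758, 0.2813]
tool_rot: [0.668, -0.623, -0.26, -0.314]
contact_force: [-1.4, -0.7, -1.5]
gripper_width: 0.459
linear [-0.002, -0.001, -0.004] dr [-6.0, -1.4, -0.3] | at [0.502, -0.276, 0.281] t 7.65 w 0.46 F [-1.4, -0.7, -1.5] q [-0.91, -0.33, 1.46, 2.31, -0.75, 0.25, 2.82]
```

```bash
python3 g.py .525 -.28 .2 84 42 ; python3 -m crank '[{"linear":[-0.04,0.07,-0.004],"dr":[-6,-1,0],"hand":-1},{"linear":[-0.04,0.07,-0.004],"dr":[-6,-1,0],"hand":-1},{"linear":[-0.04,0.07,-0.004],"dr":[-6,-1,0],"hand":-1},{"linear":[-0.04,0.07,-0.004],"dr":[-6,-1,0],"hand":-1}]';  python3 g.py .525 -.28 .2 84 42
```

```text
linear [-0.045, 0.071, -0.01] dr [-6.0, -1.4, -0.3] | at [0.502, -0.276, 0.281] t 7.65 w 0.46 F [-1.4, -0.7, -1.5] q [-0.91, -0.33, 1.46, 2.31, -0.75, 0.25, 2.82]
t: 7.98
eef_pos: [0.4971, -0.2895, 0.2661]
tool_rot: [-0.648, 0.655, 0.239, 0.306]
contact_force: [0.2, 0.2, -1.1]
gripper_width: 0.461
linear [-0.028, 0.066, 0.01] dr [-1.7, -0.6, -2.7] | at [0.497, -0.29, 0.266] t 7.98 w 0.46 F [0.2, 0.2, -1.1] q [-0.94, -0.33, 1.46, 2.32, -0.38, 0.17, 2.45]
```

The arm is jammed against its joint limits (q2, q3, q6) in this fold. New plan: back off, stand the jar upright on the open worktop near where it lay, regrasp it from above with a vertical tool, and place it from there.

```bash
python3 g.py .5 -.1 .28 65 75; python3 g.py .5 0 .28 60 80
```

```text
linear [-0.004, -0.016, 0.189] dr [-11.4, 16.5, 29.8] | at [0.497, -0.29, 0.266] t 7.98 w 0.46 F [0.2, 0.2, -1.1] q [-0.94, -0.33, 1.46, 2.32, -0.38, 0.17, 2.45]
linear [-0.012, -0.021, 0.289] dr [-13.1, 21.6, 34.4] | at [0.497, -0.29, 0.266] t 7.98 w 0.46 F [0.2, 0.2, -1.1] q [-0.94, -0.33, 1.46, 2.32, -0.38, 0.17, 2.45]
```

```bash
python3 -m crank '[{"linear":[-0.012,-0.021,0.289],"dr":[-13.1,21.6,34.4],"hand":-1},{"linear":[-0.012,-0.021,0.289],"dr":[-13.1,21.6,34.4],"hand":-1},{"linear":[-0.012,-0.021,0.289],"dr":[-13.1,21.6,34.4],"hand":-1},{"linear":[-0.012,-0.021,0.289],"dr":[-13.1,21.6,34.4],"hand":-1},{"linear":[-0.012,-0.021,0.289],"dr":[-13.1,21.6,34.4],"hand":-1},{"linear":[-0.012,-0.021,0.289],"dr":[-13.1,21.6,34.4],"hand":-1},{"linear":[-0.012,-0.021,0.289],"dr":[-13.1,21.6,34.4],"hand":-1},{"linear":[-0.012,-0.021,0.289],"dr":[-13.1,21.6,34.4],"hand":-1},{"linear":[-0.012,-0.021,0.289],"dr":[-13.1,21.6,34.4],"hand":-1},{"linear":[-0.012,-0.021,0.289],"dr":[-13.1,21.6,34.4],"hand":-1}]'; python3 g.py .57 .17 .26 33.6 80
```

```text
t: 8.82
eef_pos: [0.4998, -0.022, 0.281]
tool_rot: [-0.665, 0.695, -0.125, 0.242]
contact_force: [1.4, -0.6, -1.5]
gripper_width: 0.459
linear [-0.039, 0.015, 0.201] dr [-4.6, 25.8, -0.3] | at [0.5, -0.022, 0.281] t 8.82 w 0.46 F [1.4, -0.6, -1.5] q [-0.33, 0.05, 0.19, 2.02, 0.12, 0.94, 0.84]
```

```bash
python3 -m crank '[{"linear":[-0.04,0.01,0.2],"dr":[-4.6,25.8,-0.3],"hand":-1},{"linear":[-0.04,0.01,0.2],"dr":[-4.6,25.8,-0.3],"hand":-1},{"linear":[-0.04,0.01,0.2],"dr":[-4.6,25.8,-0.3],"hand":-1},{"linear":[-0.04,0.01,0.2],"dr":[-4.6,25.8,-0.3],"hand":-1},{"linear":[-0.04,0.01,0.2],"dr":[-4.6,25.8,-0.3],"hand":-1},{"linear":[-0.04,0.01,0.2],"dr":[-4.6,25.8,-0.3],"hand":-1},{"linear":[-0.04,0.01,0.2],"dr":[-4.6,25.8,-0.3],"hand":-1}]'; python3 g.py .58 .17 .24 33.6 42
```

```text
t: 9.4
eef_pos: [0.5676, 0.1743, 0.262]
tool_rot: [-0.594, 0.652, -0.274, 0.384]
contact_force: [-0.3, -1.0, -1.3]
gripper_width: 0.462
linear [0.007, 0.024, 0.008] dr [-0.4, 0.6, -37.9] | at [0.568, 0.174, 0.262] t 9.4 w 0.46 F [-0.3, -1.0, -1.3] q [-0.58, 0.3, 0.1, 1.77, 0.16, 1.07, 0.04]
```

```bash
python3 -m crank '[{"linear":[0.007,0.024,0.008],"dr":[-0.4,0.6,-37.9],"hand":-1},{"linear":[0.007,0.024,0.008],"dr":[-0.4,0.6,-37.9],"hand":-1},{"linear":[0.007,0.024,0.008],"dr":[-0.4,0.6,-37.9],"hand":-1},{"linear":[0.007,0.024,0.008],"dr":[-0.4,0.6,-37.9],"hand":-1},{"linear":[0.007,0.024,0.008],"dr":[-0.4,0.6,-37.9],"hand":-1},{"linear":[0.007,0.024,0.008],"dr":[-0.4,0.6,-37.9],"hand":-1},{"linear":[0.007,0.024,0.008],"dr":[-0.4,0.6,-37.9],"hand":-1},{"linear":[0.007,0.024,0.008],"dr":[-0.4,0.6,-37.9],"hand":-1}]'; python3 g.py .58 .17 .06 33.6 42;  python3 - <<'E'
from h import *
im=bot.read_camera("side"); cv2.imwrite("pics/s5.png",cv2.resize(im[150:310,200:380],None,fx=3.5,fy=3.5,interpolation=cv2.INTER_CUBIC))
E
```

```text
t: 10.07
eef_pos: [0.5805, 0.162, 0.2414]
tool_rot: [-0.429, 0.706, -0.054, 0.561]
contact_force: [0.2, 0.2, -1.0]
gripper_width: 0.464
linear [-0.14, 0.115, 0.004] dr [0.5, -0.3, 0.3] | at [0.581, 0.162, 0.241] t 10.07 w 0.46 F [0.2, 0.2, -1.0] q [-0.98, 0.44, 0.23, 1.89, 0.81, 1.16, -0.65]
```

View pics/s5.png

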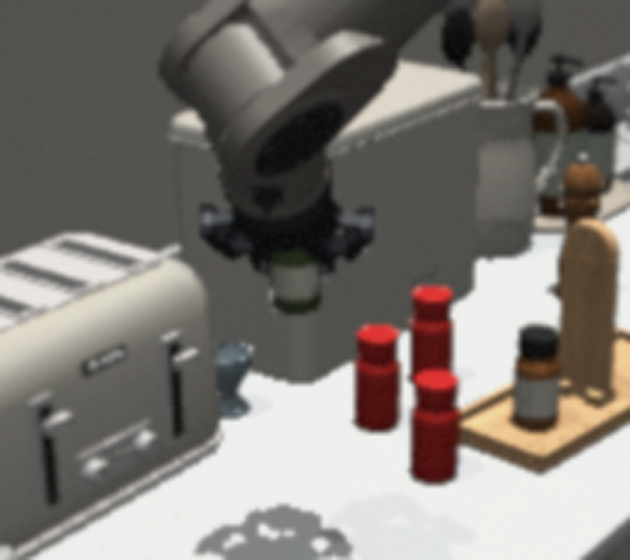

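The jar hangs upright below the gripper (crop (297,280)), clear of everything. I'll lower it.

```bash
python3 -m crank '[{"linear":[-0.148,0.121,0.004],"dr":[0,0,0],"hand":-1},{"linear":[-0.148,0.121,0.004],"dr":[0,0,0],"hand":-1},{"linear":[-0.148,0.121,0.004],"dr":[0,0,0],"hand":-1},{"linear":[-0.148,0.121,0.004],"dr":[0,0,0],"hand":-1},{"linear":[-0.148,0.121,0.004],"dr":[0,0,0],"hand":-1},{"linear":[-0.148,0.121,0.004],"dr":[0,0,0],"hand":-1},{"linear":[-0.148,0.121,0.004],"dr":[0,0,0],"hand":-1},{"linear":[-0.148,0.121,0.004],"dr":[0,0,0],"hand":-1}]'; python3 g.py .58 .17 .04 33.6 42; python3 -m crank '[{"linear":[-0.008,0.007,0],"dr":[0,0,0],"hand":-1},{"linear":[-0.008,0.007,0],"dr":[0,0,0],"hand":-1}]'; python3 -m crank '[{"linear":[-0.004,0.0035,0],"dr":[0,0,0],"hand":-1},{"linear":[-0.004,0.0035,0],"dr":[0,0,0],"hand":-1}]'
```

```text
t: 10.78
eef_pos: [0.5827, 0.1717, 0.054]
tool_rot: [-0.43, 0.703, -0.053, 0.564]
contact_force: [0.5, -0.7, -1.0]
gripper_width: 0.46
linear [-0.01, 0.009, -0.003] dr [0.2, -0.7, 0.4] | at [0.583, 0.172, 0.054] t 10.78 w 0.46 F [0.5, -0.7, -1.0] q [-0.98, 0.75, 0.23, 1.94, 0.89, 0.91, -0.95]
t: 10.95
eef_pos: [0.5815, 0.173, 0.0416]
tool_rot: [-0.431, 0.703, -0.052, 0.563]
contact_force: [-0.5, 0.2, -1.8]
gripper_width: 0.462
t: 11.12
eef_pos: [0.581, 0.173, 0.0357]
tool_rot: [-0.43, 0.704, -0.052, 0.563]
contact_force: [-0.8, -0.1, -0.3]
gripper_width: 0.459
```

```bash
for i in 1 2; do python3 -m crank '[{"linear":[-0.003,0.0027,0],"dr":[0,0,0],"hand":-1},{"linear":[-0.003,0.0027,0],"dr":[0,0,0],"hand":-1}]'|egrep "eef|cont"; done
```

```text
eef_pos: [0.5809, 0.1729, 0.0313]
contact_force: [0.1, 0.6, -1.1]
eef_pos: [0.5817, 0.1726, 0.0297]
contact_force: [-4.8, 2.1, 14.2]
```

Contact at TCP z≈0.030, as expected. I'll release and back out.

```bash
python3 -m crank '[{"linear":[0.001,-0.001,0],"dr":[0,0,0],"hand":0.2},{"linear":[0.001,-0.001,0],"dr":[0,0,0],"hand":0.4},{"linear":[0.001,-0.001,0],"dr":[0,0,0],"hand":0.5},{"linear":[0.001,-0.001,0],"dr":[0,0,0],"hand":0.7},{"linear":[0.001,-0.001,0],"dr":[0,0,0],"hand":0.7},{"linear":[0.001,-0.02,0],"dr":[0,0,0],"hand":0.7},{"linear":[0.001,-0.05,0],"dr":[0,0,0],"hand":0.7},{"linear":[0.001,-0.08,0],"dr":[0,0,0],"hand":0.7},{"linear":[0.001,-0.12,0],"dr":[0,0,0],"hand":0.7},{"linear":[0.001,-0.15,0],"dr":[0,0,0],"hand":0.7}]'; python3 g.py .49 .25 .25 33.6 60
python3 - <<'E'
from h import *
im=bot.read_camera("side"); cv2.imwrite("pics/s6.png",cv2.resize(im[170:330,200:380],None,fx=3.5,fy=3.5,interpolation=cv2.INTER_CUBIC))
for c in ("side",):
    for r in bot.cut_out(c,"fallen_jar"): print(r["score"],r["extent"])
E
```

```text
t: 12.28
eef_pos: [0.5188, 0.2678, 0.1293]
tool_rot: [-0.431, 0.704, -0.052, 0.563]
contact_force: [0.5, 0.6, -0.1]
gripper_width: 0.846
linear [0.09, -0.081, -0.033] dr [0.1, -0.4, 18.4] | at [0.519, 0.268, 0.129] t 12.28 w 0.85 F [0.5, 0.6, -0.1] q [-1.11, 0.64, 0.16, 1.87, 0.75, 1.15, -0.89]
0.57 [274.1, 282.9, 290.8, 306.5]
```

View pics/s6.png

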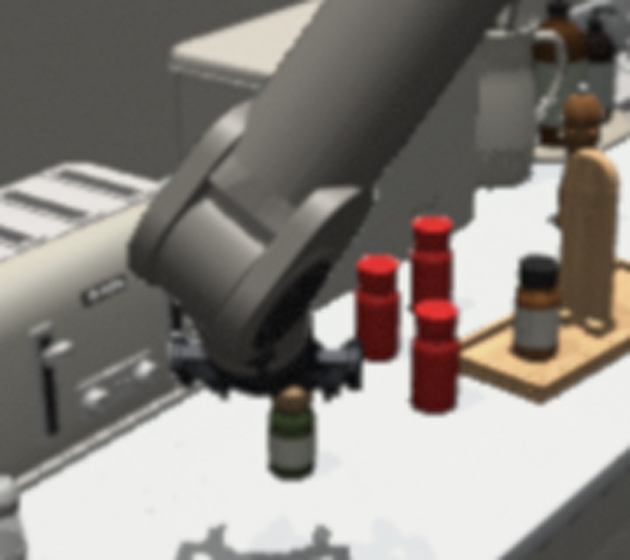

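The jar is standing on the worktop at crop (292,435), full image about (283,294). I'll swing above it with the tool pointing down.

```bash
python3 -m crank '[{"linear":[0.09,-0.081,-0.033],"dr":[0,0,18.4],"hand":1},{"linear":[0.09,-0.081,-0.033],"dr":[0,0,18.4],"hand":1},{"linear":[0.09,-0.081,-0.033],"dr":[0,0,18.4],"hand":1},{"linear":[0.09,-0.081,-0.033],"dr":[0,0,18.4],"hand":1},{"linear":[0.09,-0.081,-0.033],"dr":[0,0,18.4],"hand":1}]'
python3 - <<'E'
from h import *
print(atz("side",(282.4,294.7),.042))
for c,z in (("side",.042),("top",.06)):
    bot.read_camera(c)
    for r in bot.cut_out(c,"fallen_jar"): e=r["extent"]; print(c,r["score"],e,atz(c,((e[0]+e[2])/2,(e[1]+e[3])/2),z))
E
python3 g.py .573 .185 .22 84 90
```

```text
t: 12.8
eef_pos: [0.4932, 0.2468, 0.2519]
tool_rot: [-0.515, 0.684, -0.165, 0.489]
contact_force: [-1.8, 0.7, -1.1]
gripper_width: 0.997
[0.56285883 0.19781536 0.042     ]
side 0.87 [274.3, 277.5, 292.1, 307.0] [0.57009759 0.18481466 0.042     ]
side 0.4 [360.4, 194.3, 372.5, 214.5] [ 0.77005912 -0.67527487  0.042     ]
top 0.64 [248.1, 242.3, 267.3, 253.1] [0.56818344 0.17343941 0.06      ]
top 0.48 [329.7, 241.3, 433.2, 295.9] [ 0.50379515 -0.19093009  0.06      ]
linear [0.071, 0.073, 0.034] dr [13.3, -49.6, 28.1] | at [0.491, 0.248, 0.247] t 13.0 w 1.0 F [0.3, 0.1, -0.7] q [-0.95, 0.31, 0.09, 1.88, 0.52, 1.17, -0.54]
```

```bash
python3 -m crank '[{"linear":[0.07,0.065,0.034],"dr":[13.3,-49.6,28.1],"hand":1},{"linear":[0.07,0.065,0.034],"dr":[13.3,-49.6,28.1],"hand":1},{"linear":[0.07,0.065,0.034],"dr":[13.3,-49.6,28.1],"hand":1},{"linear":[0.07,0.065,0.034],"dr":[13.3,-49.6,28.1],"hand":1},{"linear":[0.07,0.065,0.034],"dr":[13.3,-49.6,28.1],"hand":1},{"linear":[0.07,0.065,0.034],"dr":[13.3,-49.6,28.1],"hand":1},{"linear":[0.07,0.065,0.034],"dr":[13.3,-49.6,28.1],"hand":1},{"linear":[0.07,0.065,0.034],"dr":[13.3,-49.6,28.1],"hand":1},{"linear":[0.07,0.065,0.034],"dr":[13.3,-49.6,28.1],"hand":1},{"linear":[0.07,0.065,0.034],"dr":[13.3,-49.6,28.1],"hand":1}]'; python3 g.py .571 .184 .13 84 90
python3 - <<'E'
from h import *
im=bot.read_camera("side"); cv2.imwrite("pics/s7.png",cv2.resize(im[170:330,200:380],None,fx=3.5,fy=3.5,interpolation=cv2.INTER_CUBIC))
for r in bot.cut_out("side","fallen_jar"): e=r["extent"]; print(r["score"],e,atz("side",((e[0]+e[2])/2,(e[1]+e[3])/2),.042))
E
```

```text
t: 13.83
eef_pos: [0.5716, 0.1869, 0.2256]
tool_rot: [0.707, -0.706, 0.038, -0.037]
contact_force: [-0.4, -0.4, -0.2]
gripper_width: 1.001
linear [-0.0, 0.096, -0.003] dr [-0.1, -0.1, -0.1] | at [0.572, 0.187, 0.226] t 13.83 w 1.0 F [-0.4, -0.4, -0.2] q [-0.34, 0.37, -0.1, 1.74, 0.04, 1.04, 1.01]
0.9 [274.8, 273.2, 291.8, 306.9] [0.57820631 0.17400101 0.042     ]
0.61 [333.2, 212.2, 404.2, 284.0] [ 0.52292424 -0.24828204  0.042     ]
```

View pics/s7.png

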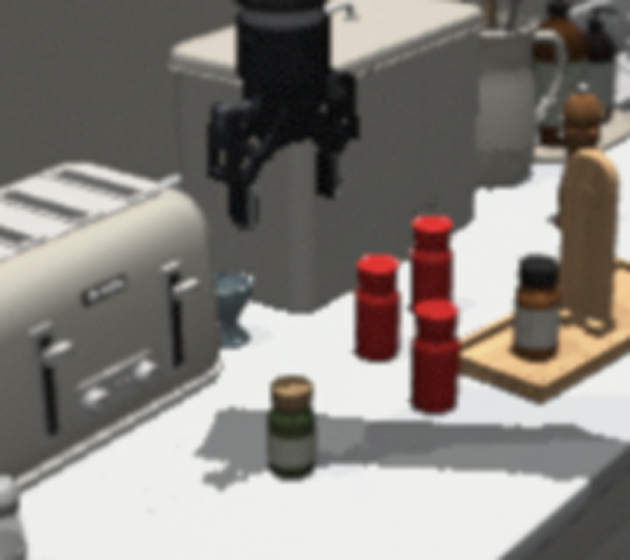

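The jar stands upright and fully visible at crop (292,428). I'll fit its position by projecting the jar model onto the detected box.

Run:
```python
from h import *
from scipy.optimize import least_squares
th=np.linspace(0,2*np.pi,40)
def box(p):
    P=np.array([proj("side",np.r_[p[0]+r*np.cos(t),p[1]+r*np.sin(t),z]) for r,z in((.021,0),(.021,.058),(.019,.066),(.019,.084)) for t in th])
    return np.r_[P.min(0),P.max(0)]
s=least_squares(lambda p:box(p)-np.array([274.8,273.2,291.8,306.9]),[.57,.18]); print(s.x,s.fun)
```

```text
[0.5784913  0.17375463] [ 1.2655468   1.26509157 -1.28877811 -1.05087055]
```

```bash
python3 g.py .577 .178 .027 84 90; python3 -m crank '[{"linear":[0.006,0.04,-0.008],"dr":[0,0,0],"hand":1},{"linear":[0.006,0.08,-0.008],"dr":[0,0,0],"hand":1},{"linear":[0.006,0.11,-0.008],"dr":[0,0,0],"hand":1},{"linear":[0.006,0.14,-0.008],"dr":[0,0,0],"hand":1},{"linear":[0.006,0.17,-0.008],"dr":[0,0,0],"hand":1},{"linear":[0.006,0.198,-0.008],"dr":[0,0,0],"hand":1},{"linear":[0.006,0.198,-0.008],"dr":[0,0,0],"hand":1},{"linear":[0.006,0.198,-0.008],"dr":[0,0,0],"hand":1}]'; python3 g.py .577 .178 .027 84 90
```

```text
linear [0.008, 0.199, -0.01] dr [-0.0, -0.2, -0.0] | at [0.57, 0.189, 0.226] t 13.93 w 1.0 F [-0.1, 0.2, 0.3] q [-0.35, 0.36, -0.1, 1.74, 0.04, 1.04, 1.0]
t: 14.6
eef_pos: [0.5742, 0.1818, 0.0285]
tool_rot: [0.706, -0.706, 0.037, -0.036]
contact_force: [0.4, -0.2, 0.3]
gripper_width: 1.0
linear [0.003, 0.001, -0.004] dr [-0.0, 0.0, -0.1] | at [0.574, 0.182, 0.028] t 14.6 w 1.0 F [0.4, -0.2, 0.3] q [-0.35, 0.61, -0.08, 1.87, 0.08, 0.66, 0.99]
```

```bash
python3 -m crank '[{"linear":[0.002,0,-0.002],"dr":[0,0,0],"hand":0.3},{"linear":[0.002,0,-0.002],"dr":[0,0,0],"hand":0.2},{"linear":[0.002,0,-0.002],"dr":[0,0,0],"hand":0.1},{"linear":[0.002,0,-0.002],"dr":[0,0,0],"hand":-1},{"linear":[0.002,0,-0.002],"dr":[0,0,0],"hand":-1},{"linear":[0.002,0,-0.002],"dr":[0,0,0],"hand":-1},{"linear":[0.002,0,-0.002],"dr":[0,0,0],"hand":-1},{"linear":[0.002,0,-0.002],"dr":[0,0,0],"hand":-1}]' 40; python3 g.py .577 .178 .26 84 90
```

```text
t: 15.27
eef_pos: [0.5792, 0.1793, 0.0318]
tool_rot: [0.708, -0.705, 0.036, -0.039]
contact_force: [-1.5, -0.7, 6.6]
gripper_width: 0.459
linear [-0.001, -0.228, -0.001] dr [-0.2, -0.1, 0.2] | at [0.579, 0.179, 0.032] t 15.27 w 0.46 F [-1.5, -0.7, 6.6] q [-0.34, 0.61, -0.08, 1.86, 0.07, 0.66, 1.0]
```

```bash
python3 -m crank '[{"linear":[0,-0.02,0],"dr":[0,0,0],"hand":-1},{"linear":[0,-0.05,0],"dr":[0,0,0],"hand":-1},{"linear":[0,-0.09,0],"dr":[0,0,0],"hand":-1},{"linear":[0,-0.13,0],"dr":[0,0,0],"hand":-1},{"linear":[0,-0.17,0],"dr":[0,0,0],"hand":-1},{"linear":[0,-0.21,0],"dr":[0,0,0],"hand":-1},{"linear":[0,-0.238,0],"dr":[0,0,0],"hand":-1},{"linear":[0,-0.238,0],"dr":[0,0,0],"hand":-1}]'; python3 g.py .496 -.281 .27 84 90
```

```text
t: 15.93
eef_pos: [0.5809, 0.1793, 0.2761]
tool_rot: [0.709, -0.703, 0.033, -0.042]
contact_force: [1.2, 0.4, -0.2]
gripper_width: 0.46
linear [-0.036, 0.001, -0.467] dr [-0.5, -0.1, 0.7] | at [0.581, 0.179, 0.276] t 15.93 w 0.46 F [1.2, 0.4, -0.2] q [-0.33, 0.32, -0.09, 1.68, 0.03, 1.13, 1.03]
```

```bash
python3 -m crank '[{"linear":[-0.002,0,-0.03],"dr":[0,0,0],"hand":-1},{"linear":[-0.036,0,-0.467],"dr":[0,0,0],"hand":-1},{"linear":[-0.036,0,-0.467],"dr":[0,0,0],"hand":-1},{"linear":[-0.036,0,-0.467],"dr":[0,0,0],"hand":-1},{"linear":[-0.036,0,-0.467],"dr":[0,0,0],"hand":-1},{"linear":[-0.036,0,-0.467],"dr":[0,0,0],"hand":-1},{"linear":[-0.036,0,-0.467],"dr":[0,0,0],"hand":-1},{"linear":[-0.036,0,-0.467],"dr":[0,0,0],"hand":-1},{"linear":[-0.036,0,-0.467],"dr":[0,0,0],"hand":-1},{"linear":[-0.036,0,-0.467],"dr":[0,0,0],"hand":-1}]'; python3 g.py .496 -.281 .27 84 90
```

```text
t: 16.77
eef_pos: [0.5031, -0.222, 0.2668]
tool_rot: [0.707, -0.705, 0.037, -0.038]
contact_force: [1.5, 0.2, -1.2]
gripper_width: 0.455
linear [-0.001, -0.003, -0.059] dr [-0.2, -0.0, 0.1] | at [0.503, -0.222, 0.267] t 16.77 w 0.45 F [1.5, 0.2, -1.2] q [0.2, 0.24, 0.12, 1.82, -0.03, 1.08, 1.8]
```

```bash
python3 -m crank '[{"linear":[-0.001,-0.003,-0.03],"dr":[0,0,0],"hand":-1},{"linear":[-0.001,-0.003,-0.06],"dr":[0,0,0],"hand":-1},{"linear":[-0.001,-0.003,-0.06],"dr":[0,0,0],"hand":-1},{"linear":[-0.001,0.03,-0.06],"dr":[0,0,0],"hand":-1},{"linear":[-0.001,0.07,-0.06],"dr":[0,0,0],"hand":-1},{"linear":[-0.001,0.11,-0.06],"dr":[0,0,0],"hand":-1},{"linear":[-0.001,0.14,-0.06],"dr":[0,0,0],"hand":-1},{"linear":[-0.001,0.17,-0.06],"dr":[0,0,0],"hand":-1},{"linear":[-0.001,0.17,-0.06],"dr":[0,0,0],"hand":-1}]'; python3 g.py .496 -.281 .043 84 90
python3 - <<'E'
from h import *
im=bot.read_camera("side"); cv2.imwrite("pics/s8.png",cv2.resize(im[170:290,300:440],None,fx=4.5,fy=4.5,interpolation=cv2.INTER_CUBIC))
E
```

```text
t: 17.52
eef_pos: [0.4932, -0.2769, 0.091]
tool_rot: [0.708, -0.704, 0.04, -0.034]
contact_force: [-1.6, 1.4, -1.5]
gripper_width: 0.457
linear [0.004, 0.048, -0.004] dr [-0.4, -0.0, -0.5] | at [0.493, -0.277, 0.091] t 17.52 w 0.46 F [-1.6, 1.4, -1.5] q [0.31, 0.48, 0.12, 1.94, -0.09, 0.74, 1.95]
```

View pics/s8.png

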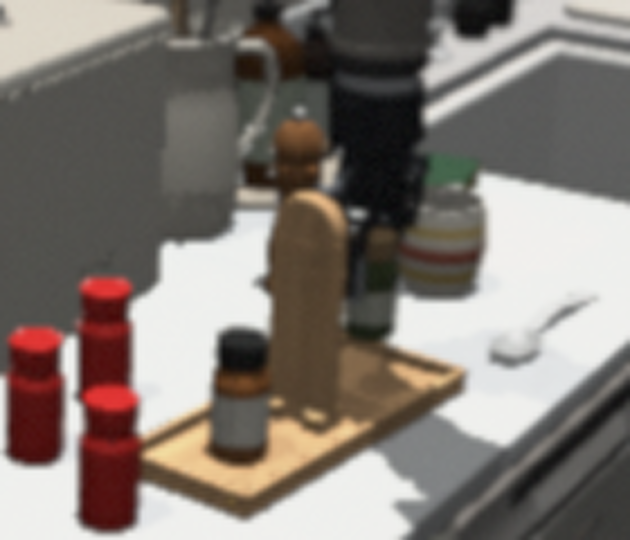

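The jar hangs upright above the empty bay behind the handle (crop (373,290)). I'll lower it to contact.

```bash
python3 -m crank '[{"linear":[0.003,0.015,-0.003],"dr":[0,0,0],"hand":-1},{"linear":[0.003,0.03,-0.003],"dr":[0,0,0],"hand":-1},{"linear":[0.003,0.04,-0.003],"dr":[0,0,0],"hand":-1},{"linear":[0.003,0.04,-0.003],"dr":[0,0,0],"hand":-1}]';  python3 -m crank '[{"linear":[0,0.004,0],"dr":[0,0,0],"hand":-1},{"linear":[0,0.004,0],"dr":[0,0,0],"hand":-1}]';python3 -m crank '[{"linear":[0,0.003,0],"dr":[0,0,0],"hand":-1},{"linear":[0,0.003,0],"dr":[0,0,0],"hand":-1}]'
```

```text
t: 17.9
eef_pos: [0.4998, -0.2822, 0.0564]
tool_rot: [0.707, -0.705, 0.037, -0.038]
contact_force: [-0.2, 0.4, -1.8]
gripper_width: 0.457
t: 18.07
eef_pos: [0.5005, -0.2826, 0.0533]
tool_rot: [0.707, -0.705, 0.036, -0.038]
contact_force: [0.8, 0.3, -1.6]
gripper_width: 0.457
t: 18.23
eef_pos: [0.5003, -0.2825, 0.0498]
tool_rot: [0.707, -0.705, 0.036, -0.038]
contact_force: [0.0, -0.2, -0.2]
gripper_width: 0.456
```

```bash
for i in 1 2 3; do python3 -m crank '[{"linear":[0,0.003,0],"dr":[0,0,0],"hand":-1},{"linear":[0,0.003,0],"dr":[0,0,0],"hand":-1}]' | egrep "eef|cont"; done
```

```text
eef_pos: [0.4999, -0.2824, 0.0463]
contact_force: [-0.1, -0.6, -0.5]
eef_pos: [0.4998, -0.2823, 0.043]
contact_force: [-1.0, -1.2, -1.2]
eef_pos: [0.5003, -0.2826, 0.0418]
contact_force: [-4.3, 2.9, 13.2]
```

```bash
python3 -m crank '[{"linear":[0,-0.001,0],"dr":[0,0,0],"hand":0.2},{"linear":[0,-0.001,0],"dr":[0,0,0],"hand":0.4},{"linear":[0,-0.001,0],"dr":[0,0,0],"hand":0.6},{"linear":[0,-0.001,0],"dr":[0,0,0],"hand":0.6},{"linear":[0,-0.001,0],"dr":[0,0,0],"hand":0.6},{"linear":[0,-0.03,0],"dr":[0,0,0],"hand":0.6},{"linear":[0,-0.06,0],"dr":[0,0,0],"hand":0.6},{"linear":[0,-0.1,0],"dr":[0,0,0],"hand":0.6},{"linear":[0,-0.14,0],"dr":[0,0,0],"hand":0.6},{"linear":[0,-0.18,0],"dr":[0,0,0],"hand":0.6}]'; python3 -m crank '[{"linear":[0,-0.04,0],"dr":[0,0,0],"hand":0.6},{"linear":[0,-0.08,0],"dr":[0,0,0],"hand":0.6},{"linear":[0,-0.1,0],"dr":[0,0,0],"hand":0.6},{"linear":[0,-0.1,0],"dr":[0,0,0],"hand":0.6}]'
python3 - <<'E'
from h import *
im=bot.read_camera("side"); a=cv2.resize(im[170:290,300:440],None,fx=2.8,fy=2.8,interpolation=cv2.INTER_CUBIC)
im=bot.read_camera("top"); b=cv2.resize(im[230:310,320:450],None,fx=3,fy=2.8*1.5,interpolation=cv2.INTER_CUBIC)
cv2.imwrite("pics/s9.png",np.hstack([a,b]))
for r in bot.cut_out("top","caddy")[:2]:
    ys,xs=np.nonzero(r["pixels"]); P=np.array([atz("top",(x,y),.022)[:2] for x,y in zip(xs,ys)],np.float32); print(r["score"],cv2.minAreaRect(P))
for c in("top","side"): print(c,[(r["xy"],r["score"]) for r in bot.place_of(c,"handle")[:1]])
t,s=[bot.place_of(c,"handle")[0]["xy"] for c in("top","side")]; print(tri(t,s))
E
python3 g.py .504 -.197 .3 83.9 90
```

```text
t: 19.57
eef_pos: [0.4992, -0.2828, 0.222]
tool_rot: [0.707, -0.705, 0.037, -0.038]
contact_force: [1.1, 0.3, -0.9]
gripper_width: 0.8
t: 19.9
eef_pos: [0.5018, -0.2845, 0.3263]
tool_rot: [-0.706, 0.706, -0.033, 0.041]
contact_force: [2.0, 0.7, 0.6]
gripper_width: 0.801
0.98 ((0.5035527348518372, -0.19593419134616852), (0.29739221930503845, 0.12063434720039368), 83.86347198486328)
0.27 ((0.6532825827598572, 0.4477398991584778), (0.05564982444047928, 0.04076105356216431), 63.26909255981445)
top [([388.9, 266.6], 0.95)]
side [([368.3, 220.6], 0.64)]
(array([ 0.50535981, -0.19894433,  0.16547411]), np.float64(0.002063147789875832))
linear [-0.004, 0.019, 0.086] dr [-0.2, 0.1, -0.1] | at [0.499, -0.283, 0.319] t 20.25 w 0.8 F [0.2, 0.8, -0.7] q [0.28, 0.24, 0.16, 1.7, -0.04, 1.21, 1.91]
```

View pics/s9.png

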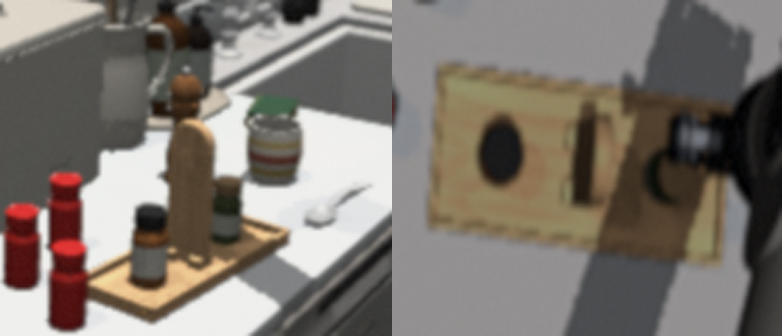

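Both jars stand in their bays (side crop (150,250) and (228,210)), and the caddy has not moved. The triangulated handle point is (0.505, -0.198, 0.165), which matches the spec. Next I'll go over the handle.

```bash
python3 -m crank '[{"linear":[-0.005,0.019,0.04],"dr":[0,0,0],"hand":1},{"linear":[-0.005,0.019,0.075],"dr":[0,0,0],"hand":1},{"linear":[-0.005,0.019,0.085],"dr":[0,0,0],"hand":1},{"linear":[-0.005,0.019,0.085],"dr":[0,0,0],"hand":1},{"linear":[-0.005,0.019,0.085],"dr":[0,0,0],"hand":1}]'; python3 g.py .505 -.198 .145 83.9 90
```

```text
t: 20.67
eef_pos: [0.5035, -0.1977, 0.3012]
tool_rot: [0.707, -0.705, 0.036, -0.037]
contact_force: [0.2, -1.0, 0.5]
gripper_width: 0.995
linear [0.001, 0.156, -0.001] dr [-0.2, 0.2, 0.0] | at [0.504, -0.198, 0.301] t 20.67 w 1.0 F [0.2, -1.0, 0.5] q [0.17, 0.19, 0.11, 1.8, -0.03, 1.15, 1.75]
```

```bash
python3 -m crank '[{"linear":[0.001,0.04,-0.001],"dr":[0,0,0],"hand":1},{"linear":[0.001,0.08,-0.001],"dr":[0,0,0],"hand":1},{"linear":[0.001,0.11,-0.001],"dr":[0,0,0],"hand":1},{"linear":[0.001,0.14,-0.001],"dr":[0,0,0],"hand":1},{"linear":[0.001,0.156,-0.001],"dr":[0,0,0],"hand":1},{"linear":[0.001,0.156,-0.001],"dr":[0,0,0],"hand":1},{"linear":[0.001,0.156,-0.001],"dr":[0,0,0],"hand":1}]'; python3 g.py .505 -.198 .145 83.9 90
```

```text
t: 21.25
eef_pos: [0.5041, -0.2002, 0.1452]
tool_rot: [0.707, -0.705, 0.038, -0.038]
contact_force: [0.4, 0.0, -0.1]
gripper_width: 0.998
linear [0.001, 0.0, 0.002] dr [-0.1, -0.0, -0.0] | at [0.504, -0.2, 0.145] t 21.25 w 1.0 F [0.4, 0.0, -0.1] q [0.19, 0.36, 0.1, 1.96, -0.05, 0.82, 1.77]
```

```bash
python3 -m crank '[{"linear":[0,0,0.001],"dr":[0,0,0],"hand":0.5},{"linear":[0,0,0.001],"dr":[0,0,0],"hand":0},{"linear":[0,0,0.001],"dr":[0,0,0],"hand":-0.2},{"linear":[0,0,0.001],"dr":[0,0,0],"hand":-0.4},{"linear":[0,0,0.001],"dr":[0,0,0],"hand":-0.5},{"linear":[0,0,0.001],"dr":[0,0,0],"hand":-0.6},{"linear":[0,0,0.001],"dr":[0,0,0],"hand":-0.7},{"linear":[0,0,0.001],"dr":[0,0,0],"hand":-0.8},{"linear":[0,0,0.001],"dr":[0,0,0],"hand":-1},{"linear":[0,0,0.001],"dr":[0,0,0],"hand":-1}]' 20; python3 -m crank '[{"linear":[0,0,0],"dr":[0,0,0],"hand":-1},{"linear":[0,0,0],"dr":[0,0,0],"hand":-1},{"linear":[0,0,0],"dr":[0,0,0],"hand":-1},{"linear":[0,0,0],"dr":[0,0,0],"hand":-1}]' 100
```

```text
t: 22.08
eef_pos: [0.5051, -0.1973, 0.1462]
tool_rot: [0.707, -0.705, 0.036, -0.038]
contact_force: [-2.0, 2.3, 5.8]
gripper_width: 0.184
t: 22.42
eef_pos: [0.5053, -0.1974, 0.1464]
tool_rot: [0.707, -0.705, 0.036, -0.038]
contact_force: [-1.9, 2.1, 6.0]
gripper_width: 0.177
```

The opening is 15 mm, so it is holding the board. I'll lift slowly.

```bash
python3 -m crank '[{"linear":[0,-0.003,0],"dr":[0,0,0],"hand":-1},{"linear":[0,-0.007,0],"dr":[0,0,0],"hand":-1},{"linear":[0,-0.012,0],"dr":[0,0,0],"hand":-1},{"linear":[0,-0.018,0],"dr":[0,0,0],"hand":-1},{"linear":[0,-0.024,0],"dr":[0,0,0],"hand":-1},{"linear":[0,-0.03,0],"dr":[0,0,0],"hand":-1},{"linear":[0,-0.036,0],"dr":[0,0,0],"hand":-1},{"linear":[0,-0.042,0],"dr":[0,0,0],"hand":-1},{"linear":[0,-0.048,0],"dr":[0,0,0],"hand":-1},{"linear":[0,-0.054,0],"dr":[0,0,0],"hand":-1}]'; python3 -m crank '[{"linear":[0,-0.006,0],"dr":[0,0,0],"hand":-1},{"linear":[0,-0.012,0],"dr":[0,0,0],"hand":-1},{"linear":[0,-0.018,0],"dr":[0,0,0],"hand":-1},{"linear":[0,-0.024,0],"dr":[0,0,0],"hand":-1},{"linear":[0,-0.03,0],"dr":[0,0,0],"hand":-1},{"linear":[0,-0.036,0],"dr":[0,0,0],"hand":-1},{"linear":[0,-0.041,0],"dr":[0,0,0],"hand":-1},{"linear":[0,-0.045,0],"dr":[0,0,0],"hand":-1},{"linear":[0,-0.048,0],"dr":[0,0,0],"hand":-1},{"linear":[0,-0.048,0],"dr":[0,0,0],"hand":-1}]'; python3 -m crank '[{"linear":[0,0,0],"dr":[0,0,0],"hand":-1},{"linear":[0,0,0],"dr":[0,0,0],"hand":-1},{"linear":[0,0,0],"dr":[0,0,0],"hand":-1},{"linear":[0,0,0],"dr":[0,0,0],"hand":-1},{"linear":[0,0,0],"dr":[0,0,0],"hand":-1},{"linear":[0,0,0],"dr":[0,0,0],"hand":-1}]'
python3 - <<'E'
from h import *
im=bot.read_camera("side"); a=cv2.resize(im[110:290,290:450],None,fx=3,fy=3,interpolation=cv2.INTER_CUBIC)
cv2.imwrite("pics/s10.png",a); print(np.abs(bot.get_obs()["joint_vel"]).max())
E
```

```text
t: 23.25
eef_pos: [0.5047, -0.1979, 0.2004]
tool_rot: [0.707, -0.705, 0.037, -0.038]
contact_force: [-0.8, -0.2, -7.2]
gripper_width: 0.171
t: 24.08
eef_pos: [0.5049, -0.1982, 0.2484]
tool_rot: [0.707, -0.705, 0.036, -0.038]
contact_force: [-0.2, 0.9, -6.5]
gripper_width: 0.174
t: 24.58
eef_pos: [0.5046, -0.198, 0.2475]
tool_rot: [0.707, -0.705, 0.037, -0.038]
contact_force: [-0.0, 0.4, -6.5]
gripper_width: 0.177
0.002769102962787024
```

View pics/s10.png

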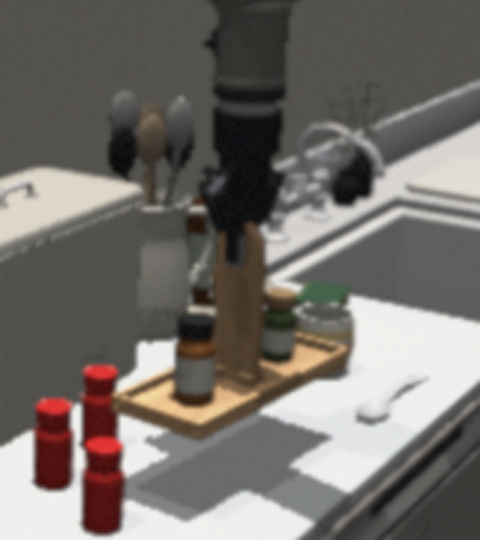

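The caddy is held level about 10 cm up, with its shadow clear below. Both jars stand in it, at crop (195,360) and (280,330). I'll hand in.

```bash
python3 -c "
from station import bot
print(bot.hand_in())"
```

```text
the job is handed in; nothing more can be done
None
```

The job is handed in: the caddy is held by its handle about 10 cm above the worktop, with both jars standing in their own bays. The hand-in reports no verdict, so I don't know the judged result.

**What I did:**
- **First try:** I gripped the fallen jar with a tilted tool and turned it upright. Putting it straight into the bay ran the arm into its joint limits, so I backed off.
- **Jar:** I stood it on the open worktop, regripped it from above and set it in the empty bay. I felt contact with the bay floor at the expected height before letting go.
- **Caddy:** I pinched the handle board at 100 N and lifted straight up.

**Last checks, at about 24.6 s of the 72 s:**
- **Lift and hold:** The gripper rose 101 mm, its opening read 15 mm on the 16 mm board, and the arm was nearly still.
- **Load:** The wrist force was 6.5 N down, against about 6.0 N expected for the caddy and two jars.
- **Picture:** The final side view shows the caddy level and both jars upright. The nearby spoon and red look-alikes looked undisturbed; I did not measure any of the other things again.

**Disagreement:** The position estimates for the jar standing on the worktop differed by about 1 cm. That was within the open gripper's tolerance.

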